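Spin-check a brake disc and stop its chalk mark under the dial gauge

TASK

Check the wheel bearing on the hub stand and bring the disc's marked high spot to the dial gauge: give the brake disc a good flick with a fingertip, either way round, and let it run free, with nothing touching it, for at least two seconds. Then brake it with a fingertip so that it stays at rest with the chalk stripe right under the gauge's plunger, and take the hand away. Keep off the dial gauge and its stand, pick nothing up, and leave the other things on the bench where they lie.

Things in the scene. Friction and masses are not known exactly. Their poses are not given: they have to be found in the camera images.
- disc (a joint): angle of the brake disc and hub about the vertical hub axis, rad, counter-clockwise from above positive, no end stops (it counts on past a full turn). At 0 the stripe points along world +x. It runs on a free, greased bearing: coasting, it loses about a fifth of its speed every second and takes over 10 s to stop by itself. Below 0.6 rad/s (a tenth of a turn a second) it no longer counts as running free. Turning mass about 4 kg, inertia 0.022 kg m2.
- disc_centre (a point): on the hub axis, at the height of the disc's upper face, 104 mm above the bench. Grey cast-iron brake disc lying level on a stand, 234 mm across, 19 mm thick; its flat ring to press on runs from 70 to 117 mm radius. Inside it the hat rises 24 mm above the face; on the hat, four wheel studs 12 mm thick, 22 mm tall at 50 mm radius, and a dust cap 54 mm across, 18 mm high.
- chalk_stripe (a point): point on the only chalk stripe on the disc's upper face, 107 mm from the axis; turns with the disc. The white radial stripe is 7 mm wide, from 80 mm radius to the rim, and goes down the rim's edge. The four wheel studs stand at 45, 135, 225 and 315 degrees from it about the axis.
- plunger_tip (a point): the tip of the dial gauge's plunger, just on the disc's upper face 107 mm from the hub axis: the place where the stripe must stop. The dial (58 mm across, 23 mm thick, top of its spindle 215 mm above the bench) stands upright straight above the tip.
- gauge: dial gauge on a magnetic stand, fixed, not to be touched. Origin on the bench at the hub axis; its x axis points from there through the plunger to the stand, 192 mm from the axis: block 50 x 60 x 50 mm, post 12 mm thick, 240 mm high, cross arm 173 mm above the bench from post to dial. It stands on the disc's side away from the robot, its x axis within 70 degrees of world +x.
- hub_stand: the fixed pedestal below the disc, base plate 190 x 190 mm; origin on the bench at the hub axis.
- nut_a: loose wheel nut, 31 mm across, 26 mm tall, origin under its centre; leave alone.
- nut_b: loose wheel nut like the other; leave alone.
- socket: loose socket standing upright, 29 mm across, 64 mm tall; leave alone.
- pad_a: loose brake pad lying flat, 136 x 42 x 16 mm, left (+y) of the stand; leave alone.
- pad_b: loose brake pad lying flat, 136 x 42 x 16 mm, right (-y) of the stand; leave alone.
- wrench: loose spanner 200 mm long lying flat to the right (-y) of the stand; leave alone.
- spray_can: loose spray can 66 mm across, 190 mm tall, left (+y); leave alone.
- grease_tin: loose tin 84 mm across, 70 mm tall, left; leave alone.

How it is judged (in metres and radians):
On the way, in this order (a step that is already met when the one before it is completed fails the run):
1. the disc runs free: turning faster than 0.6 rad/s with nothing touching it, for two seconds ((velocity of joint disc above 0.6 rad/s or velocity of joint disc below -0.6 rad/s) and contact force between each of the fingers, the arm and disc below 0.05 N), for 2 s.
2. then a fingertip touches the disc to brake it (contact force between the fingers and disc above 0.2 N).
At the end, for the whole second after the job is handed in: the disc is at rest (under 0.03 rad/s) with the chalk stripe within 10 mm of the plunger's tip, seen from above (horizontal distance between chalk_stripe and plunger_tip below 0.01 m and velocity of joint disc between -0.03 and 0.03 rad/s); the robot touches nothing.
It fails at once if the dial gauge or its stand is touched (contact force between any of the fingers, the arm and gauge above 0.3 N).
It fails at once if another thing on the bench is moved by more than 20 mm or lifted (distance of any of nut_a, nut_b, socket, pad_a, pad_b, wrench, spray_can, grease_tin from where it was at the start of the episode above 0.02 m).
It also fails if it takes over 48 s, if anything falls off the work surface, if the arm or the gripper's body presses on something with over 40 N, if the wrist force passes 120 N, or if a joint passes its speed limit or range.

ROBOT

A 7-joint arm with a two-finger parallel gripper is mounted at the origin on the work surface. World frame = base frame: x ahead of the robot, y to its left, z up, the work surface at z = 0. Lengths are in mm, angles in rad, forces in N, time in s.
With the tool pointing down it reaches from about 400 to 900 mm from the base axis. Payload 5.5 kg.
Tool frame: the origin (TCP) lies where the fingers leave the gripper's body, on its centre line; the fingertips stand 66 mm ahead of it and the grasp point (between the pads) lies 47 mm ahead of it; z points along the fingers, y is the line along which they close (so a half turn about z gives the same grasp; the last joint's range is limited). The gripper opens to 92 mm and grips with 3 to 60 N. Pads are 19 mm wide; open, the fingers measure 130 mm over their backs; the gripper's body (75 mm by 190 mm) begins 47 mm behind the grasp point.
Start: joints at [1.49, 0.501, -0.427, 1.55, 0.221, 1.138, -0.21], TCP at [219.124, -611.95, 292.229] pointing down, gripper open.
Joint ranges: [-2.88, 2.88], [-0.31, 2.03], [-1.54, 1.56], [0.2, 2.42], [-1.41, 4.55], [0.19, 2.02], [-2.57, 2.57]. Speed limits (rad/s): [2.57, 2.57, 3.14, 3.14, 3.14, 3.14, 3.14].

INTERFACE

Orientations are given as a 3x3 rotation matrix whose columns are the frame's x, y, z axes.
In Python, from workcell import sense, grab_frame, camera_info, order, models gives the robot as it stands.
- The arm moves only by the tool apply_moves, never from a script. Its argument "targets" is a list of rows, each a list of 7 numbers: the turn, a rotation vector about the world's x, y, z in degrees, then the shift along the world's x, y, z in mm, then the finger opening in mm, from 0 to 91.8. A call has exactly 5 rows; each row shifts and turns the commanded pose from where the row before left it; what a row does not reach is not made up. A row lasts 1/8 s, in which the tool goes at most 62.5 mm and 10.7 degrees, less where a joint would pass 70% of its speed; a pose out of reach is approached as far as the arm can. A call with a gripper value outside its range is refused whole. The fingers move at their own pace and stop on an object; "grip_force" is the grip in N (left out, the last holds). Time passes only in rows, so rows that do not move let the fingers close, or fill a call up. It gives the time, the measured TCP pose, the force, the opening and the grip force at its end, in the units of the state.
- sense(): the state, without advancing time (a new reading comes with each control period).
- grab_frame(name): name is "scene" or "top"; returns (picture, depth): 384x512x3 uint8, blue, green, red; 384x512 float32, mm along the optical axis (not along the pixel's ray), 0 where there is no reading.
- camera_info(name): a dict with "fx", "fy", "cx", "cy" (pixels), "rvec" (rotation vector, rad) and "tvec" (3), from world to camera coordinates, as OpenCV has them. Camera axes: x right, y down, z forward; pixel columns grow to the right and rows downward; lengths in mm; the calibration is good to about 2 mm. A picture is of the moment at which its call begins. camera_info takes no time and is no camera call.
- order.finish_job(): hands the job in; it is judged then, once.
Trained networks look in the newest picture that a camera, given by its name, has taken for a name from the list of things; names that differ only in an ending like _2 or _b are one class to them, and where a whole thing is asked for, a point or a joint stands for the part that bears it (a point fixed in the world has none). Each returns a list of dicts, best first, with "p" (0 to 1); they miss things now and then, are a little off and sometimes report something else, mostly with a low value. They report only what shows in the picture. A call takes as long as a camera call.
- models.recognise(name, camera): "xy" ([column, row] as shares, 0 to 1, of the picture: columns of its width, rows of its height, amid what is visible of it).
- models.cut_out(name, camera): "pixels" (384x512 bool, what is visible of it) and "xy" ([column, row] as shares, 0 to 1, of the picture: columns of its width, rows of its height, amid what is visible of it).
The state is a dict: "t": time; "qpos": joint angles; "dq": joint speeds; "tau": joint torques, N m; "ee_pos": TCP position; "tcp_rot": TCP orientation; "contact_force": force on the tool from outside, world axes, zero at the start; "torque": the same for the moment, N m; "grip_width": finger opening in mm; "gripper_force": force on a finger pad.
Only numpy, scipy, OpenCV 4.12 (cv2) and the standard library are available. Lean on these libraries where they do the work, as an engineer would, in place of code of your own. Each camera call takes 0.05 s, during which the arm holds its last target. There are 200 camera calls.

## Working session

There is one attempt and no reset: what is moved stays moved. The work goes in short steps, Python scripts to look and compute and a tool call to move; the robot and the scene stay as the last step left them, time stands still between calls to the robot, and variables do not carry over. Pictures are saved under pics/ and viewed, at most 10 in all, crops included, and the job is handed in when it is done.

Besides the shell and the picture viewer there is one more tool, called by a JSON object that holds its "op" and its "data". apply_moves: Moves the arm, as the interface text tells. Its arguments: {"type":"object","properties":{"targets":{"type":"array","items":{"type":"array","items":{"type":"number"}}},"grip_force":{"type":"number"}},"required":["targets"]}

```bash
mkdir -p pics
cat > h.py <<'E'
import numpy as np,cv2
from workcell import sense,grab_frame,camera_info,order,models
def cam(n):
    c=camera_info(n);R=cv2.Rodrigues(np.array(c["rvec"],float))[0];return c,R,np.array(c["tvec"],float).ravel()
def onplane(n,u,v,z):
    c,R,t=cam(n);u=np.asarray(u,float);v=np.asarray(v,float)
    d=np.stack([(u-c["cx"])/c["fx"],(v-c["cy"])/c["fy"],np.ones_like(u)],-1)@R
    o=-R.T@t;return o+d*((z-o[2])/d[...,2])[...,None]
def cloud(n,D):
    c,R,t=cam(n);v,u=np.mgrid[:384,:512]
    P=np.stack([(u-c["cx"])/c["fx"]*D,(v-c["cy"])/c["fy"]*D,D],-1);return (P-t)@R
E
python3 - <<'E'
from h import *
for n in("scene","top"):
    p,D=grab_frame(n);cv2.imwrite(f"pics/{n}0.png",p);np.save(n+"D.npy",D)
    for k in ["disc","chalk_stripe","gauge","plunger_tip","spray_can","socket","nut_a","wrench","pad_a","grease_tin"] if n=="top" else ["chalk_stripe","plunger_tip"]:
        r=models.recognise(k,n);print(n,k,[(round(a["p"],2),np.round(np.array(a["xy"])*[512,384]).tolist(), np.round(cloud(n,D)[min(383,int(a["xy"][1]*384)),min(511,int(a["xy"][0]*512))]).tolist()) for a in r[:3]])
print(sense())
D=np.load("topD.npy");P=cloud("top",D);m=(abs(P[...,2]-104)<4)&(D>0)
q=P[m][:,:2];print(len(q),q.min(0),q.max(0),cv2.minEnclosingCircle(q.astype(np.float32)))
E
```

```text
scene chalk_stripe [(0.89, [251.0, 178.0], [586.0, 52.0, 126.0]), (0.55, [210.0, 143.0], [730.0, -415.0, 1.0])]
scene plunger_tip [(0.86, [210.0, 147.0], [734.0, -393.0, -1.0]), (0.64, [280.0, 239.0], [517.0, 200.0, 17.0])]
top disc [(0.69, [291.0, 175.0], [584.0, -13.0, 147.0]), (0.61, [246.0, 223.0], [455.0, 108.0, 23.0])]
top chalk_stripe [(0.97, [292.0, 177.0], [579.0, -14.0, 141.0])]
top gauge [(0.86, [331.0, 135.0], [684.0, -113.0, 174.0]), (0.67, [266.0, 240.0], [404.0, 50.0, 27.0])]
top plunger_tip [(0.7, [329.0, 135.0], [684.0, -107.0, 179.0])]
top spray_can [(0.87, [111.0, 147.0], [652.0, 452.0, 190.0]), (0.51, [246.0, 224.0], [449.0, 108.0, 21.0])]
top socket [(0.53, [308.0, 239.0], [409.0, -67.0, 65.0])]
top nut_a [(0.38, [270.0, 240.0], [407.0, 38.0, 30.0])]
top wrench [(0.78, [384.0, 198.0], [529.0, -293.0, 8.0])]
top pad_a [(0.83, [350.0, 205.0], [505.0, -191.0, 18.0]), (0.63, [223.0, 201.0], [519.0, 175.0, 11.0])]
top grease_tin [(0.94, [100.0, 201.0], [513.0, 514.0, 71.0])]
{'t': 0.7, 'qpos': array([ 1.49020204,  0.50084274, -0.42701089,  1.55036899,  0.22081966,
   
[... 172 characters left out ...]
 'tau': array([ 5.07146342e-04, -5.66256130e+01, -5.80840543e+00, -2.79447073e+01,
       -6.66169077e-02,  2.07770232e-02,  4.86717568e-05]), 'ee_pos': array([ 219.13097948, -611.97221844,  292.27849753]), 'tcp_rot': array([[ 9.41464793e-01,  3.37111319e-01,  5.35827136e-05],
       [ 3.37111323e-01, -9.41464787e-01, -1.06627346e-04],
       [ 1.45009529e-05,  1.18449231e-04, -9.99999993e-01]]), 'contact_force': array([-1.04710959,  0.46221907, -0.46643609]), 'torque': array([ 0.0415474 , -0.01585389, -0.00251147]), 'gripper_force': 0.0, 'grip_width': 91.80531530772741}
2945 [  33.91879365 -629.01302543] [885.37380751 464.6588165 ] ((592.750244140625, -120.8170166015625), 586.3472290039062)
```

Run:
```python
from h import *
p=cv2.imread("pics/top0.png");D=np.load("topD.npy");P=cloud("top",D)
m=(abs(P[...,2]-104)<6)&(D>0)&(np.hypot(P[...,0]-584,P[...,1]+13)<150)
q=P[m][:,:2];c=q.mean(0)
from scipy.optimize import least_squares
print(len(q),np.median(P[m][:,2]),cv2.minEnclosingCircle(q.astype(np.float32)))
crop=p[90:270,190:430];cv2.imwrite("pics/topc.png",cv2.resize(crop,(800,600),interpolation=cv2.INTER_CUBIC))
h=P[...,2]
g=(h>150)&(D>0)&(np.hypot(P[...,0]-584,P[...,1]+13)<260)
print(np.round(P[g][::12]).tolist()[:30])
```

```text
3333 104.70613596432337 ((582.4241943359375, -13.464524269104004), 116.96869659423828)
[[743.0, -130.0, 183.0], [726.0, -145.0, 243.0], [734.0, -147.0, 190.0], [734.0, -136.0, 178.0], [731.0, -125.0, 180.0], [719.0, -145.0, 240.0], [719.0, -139.0, 230.0], [720.0, -140.0, 211.0], [719.0, -142.0, 203.0], [718.0, -141.0, 191.0], [718.0, -141.0, 180.0], [713.0, -141.0, 191.0], [712.0, -148.0, 181.0], [706.0, -129.0, 185.0], [705.0, -136.0, 176.0], [699.0, -130.0, 180.0], [691.0, -114.0, 181.0], [687.0, -107.0, 177.0], [684.0, -107.0, 179.0], [682.0, -102.0, 175.0], [676.0, -84.0, 197.0], [674.0, -72.0, 191.0], [676.0, -107.0, 178.0], [669.0, -85.0, 204.0], [668.0, -71.0, 196.0], [670.0, -104.0, 183.0], [663.0, -84.0, 217.0], [662.0, -73.0, 201.0], [666.0, -65.0, 157.0], [657.0, -89.0, 216.0]]
```

View pics/topc.png

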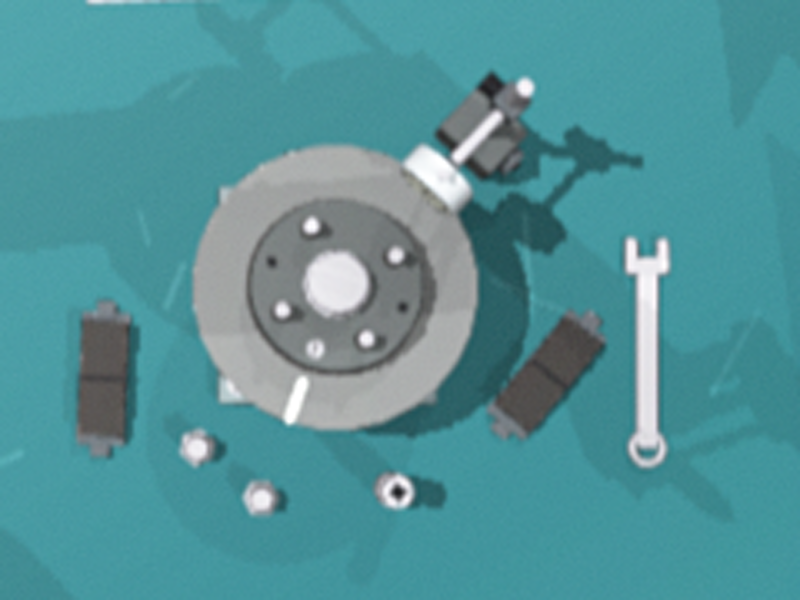

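View pics/scene0.png

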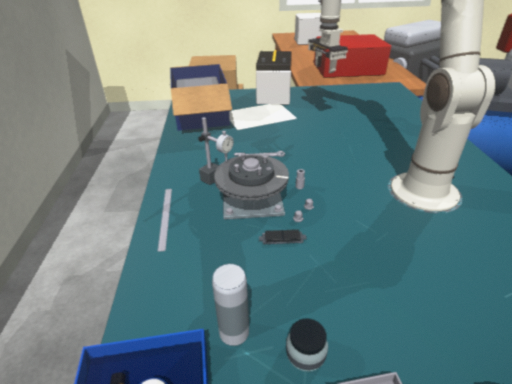

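The top view has x up and y left. The disc is centred at about (582, -13), the stripe points towards the robot (crop pixel 297,400), and the gauge is at the upper right (crop 437,178). I'm moving over the near side of the ring.

{"op": "apply_moves", "data": {"targets": [[0, 0, -10, 24, 54, 0, 0], [0, 0, -9.7, 24, 54, 0, 0], [0, 0, 0, 24, 54, 0, 0], [0, 0, 0, 24, 54, 0, 0], [0, 0, 0, 24, 54, 0, 0]], "grip_force": 20}}

```text
t: 1.32
ee_pos: [339.9, -340.2, 292.6]
tcp_rot: [[1.0, 0.0, 0.001], [0.0, -1.0, -0.001], [0.001, 0.001, -1.0]]
contact_force: [0.9, 0.2, 0.4]
grip_width: 46.7
gripper_force: 0.0
```

{"op": "apply_moves", "data": {"targets": [[0, 0, 0, 24, 54, 0, 0], [0, 0, 0, 24, 54, 0, 0], [0, 0, 0, 24, 54, -20, 0], [0, 0, 0, 24, 54, -20, 0], [0, 0, 0, 24, 54, -30, 0]]}}

```text
t: 1.95
ee_pos: [459.2, -73.5, 224.4]
tcp_rot: [[1.0, -0.0, 0.003], [-0.0, -1.0, -0.001], [0.003, 0.001, -1.0]]
contact_force: [0.7, -1.3, -0.3]
grip_width: 1.0
gripper_force: 0.0
```

Run:
```python
from h import *
s=sense();print(s["t"],s["ee_pos"],s["tcp_rot"].round(3).tolist(),s["contact_force"],s["grip_width"])
C=np.array([582.4,-13.5])
P=cloud("top",np.load("topD.npy"));z=P[...,2];d=P[...,:2]-C;r=np.hypot(d[...,0],d[...,1]);
for lo,hi,a,b in((150,225,85,135),(168,182,130,180),(195,245,170,215),(40,60,165,220)):
    m=(z>lo)&(z<hi)&(r>a)&(r<b)&(P[...,0]>600)&(P[...,1]<0);q=d[m];print(m.sum(),q.mean(0),np.degrees(np.arctan2(*q.mean(0)[::-1])))
p=cv2.imread("pics/top0.png").astype(int);m=(abs(z-104)<8)&(r>80)&(r<117)&(p.min(-1)>215)&(P[...,0]<560);print(m.sum(),d[m].mean(0),np.degrees(np.arctan2(*d[m].mean(0)[::-1])))
```

```text
1.95 [459.166456   -73.54016853 224.35554067] [[1.0, -0.0, 0.003], [-0.0, -1.0, -0.001], [0.003, 0.001, -1.0]] [ 0.6564716  -1.27365048 -0.31344724] 1.039118571354169
279 [ 76.65491486 -72.91968869] -43.56948827523052
68 [ 113.66982168 -108.15539939] -43.575959662879555
40 [ 137.75595912 -130.44050479] -43.43756047298447
309 [ 135.01506422 -132.20661311] -44.39785397268105
48 [-92.52931284  33.18617482] 160.2693335416754
```

{"op": "apply_moves", "data": {"targets": [[0, 0, 0, 30, 25, -20, 0], [0, 0, 0, 0, 0, -25, 0], [0, 0, 0, 0, 0, -4, 0], [0, 0, 0, 0, 0, 0, 0], [0, 0, 0, 0, 0, 0, 0]]}}

```text
t: 2.58
ee_pos: [488.2, -50.7, 176.0]
tcp_rot: [[1.0, -0.001, 0.002], [-0.001, -1.0, -0.001], [0.002, 0.001, -1.0]]
contact_force: [-0.7, 0.4, 0.8]
grip_width: 0.5
gripper_force: 0.0
```

{"op": "apply_moves", "data": {"targets": [[0, 0, 0, 0, 0, -5, 0], [0, 0, 0, 0, 0, -1, 0], [0, 0, 0, 0, 0, -1, 0], [0, 0, 0, 0, 0, 0, 0], [0, 0, 0, 0, 0, 0, 0]]}}

```text
t: 3.2
ee_pos: [488.3, -51.0, 169.7]
tcp_rot: [[1.0, -0.001, 0.001], [-0.001, -1.0, -0.003], [0.001, 0.003, -1.0]]
contact_force: [-4.7, -2.0, 16.3]
grip_width: 0.6
gripper_force: 8.4
```

{"op": "apply_moves", "data": {"targets": [[0, 0, 0, 0, 12, 0, 0], [0, 0, 0, 0, 24, 0, 0], [0, 0, 0, 0, 28, 0, 0], [0, 0, 0, 0, 28, 16, 0], [0, 0, 0, 0, 10, 14, 0]]}}

```text
t: 3.82
ee_pos: [487.7, 53.6, 198.8]
tcp_rot: [[1.0, 0.003, 0.001], [0.003, -1.0, 0.0], [0.001, -0.0, -1.0]]
contact_force: [1.1, -0.2, 0.7]
grip_width: 0.7
gripper_force: 0.0
```

```bash
cat >> h.py <<'E'
C=np.array([582.4,-13.5])
def stripe():
    p,D=grab_frame("top");t=sense()["t"];P=cloud("top",D);d=P[...,:2]-C;r=np.hypot(d[...,0],d[...,1])
    hsv=p.astype(int);m=(abs(P[...,2]-104)<9)&(r>82)&(r<115)&(p.min(-1)>205)
    n,l,st,_=cv2.connectedComponentsWithStats(m.astype(np.uint8))
    o=[]
    for i in range(1,n):
        if st[i,4]>=8:
            q=d[l==i].mean(0);o.append((round(float(np.degrees(np.arctan2(q[1],q[0]))),1),int(st[i,4]),round(float(np.hypot(*q)))))
    return round(t,3),o,p
E
python3 - <<'E'
from h import *
for i in range(3):
    a=stripe();print(a[:2])
cv2.imwrite("pics/f1.png",cv2.resize(a[2][90:270,190:430],(800,600)))
s=sense();print(s["ee_pos"],s["contact_force"])
E
```

```text
(3.875, [(87.7, 46, 97)])
(3.925, [(80.8, 42, 99)])
(3.975, [(73.9, 41, 99)])
[488.27685354  51.53294542 198.58604975] [ 0.69542788 -0.62608137 -0.07120848]
```

{"op": "apply_moves", "data": {"targets": [[0, 0, 0, 0, -32, 0, 0], [0, 0, 0, 0, -33, -10, 0], [0, 0, 0, 0, 0, -13, 0], [0, 0, 0, 0, 0, 0, 0], [0, 0, 0, 0, 0, 0, 0]]}}

```text
t: 4.6
ee_pos: [487.7, -12.3, 174.9]
tcp_rot: [[1.0, 0.001, -0.0], [0.001, -1.0, 0.001], [-0.0, -0.001, -1.0]]
contact_force: [0.0, -0.4, 0.0]
grip_width: 0.4
gripper_force: 0.0
```

{"op": "apply_moves", "data": {"targets": [[0, 0, 0, 0, 0, 0, 0], [0, 0, 0, 0, 0, 0, 0], [0, 0, 0, 0, 0, 0, 0], [0, 0, 0, 0, 0, 0, 0], [0, 0, 0, 0, 0, 0, 0]]}}

```text
t: 5.22
ee_pos: [487.8, -13.0, 175.0]
tcp_rot: [[1.0, -0.0, 0.0], [-0.0, -1.0, -0.0], [0.0, 0.0, -1.0]]
contact_force: [0.2, -0.5, -0.1]
grip_width: 0.7
gripper_force: 0.0
```

{"op": "apply_moves", "data": {"targets": [[0, 0, 0, 0, 0, 0, 0], [0, 0, 0, 0, 0, 0, 0], [0, 0, 0, 0, 0, 0, 0], [0, 0, 0, 0, 0, 0, 0], [0, 0, 0, 0, 0, 0, 0]]}}

```text
t: 5.85
ee_pos: [487.8, -13.0, 174.9]
tcp_rot: [[1.0, 0.0, 0.0], [0.0, -1.0, 0.0], [0.0, -0.0, -1.0]]
contact_force: [-0.3, 0.3, 0.2]
grip_width: 0.6
gripper_force: 0.0
```

{"op": "apply_moves", "data": {"targets": [[0, 0, 0, 0, 0, 0, 0], [0, 0, 0, 0, 0, 0, 0], [0, 0, 0, 0, 0, 0, 0], [0, 0, 0, 0, 0, 0, 0], [0, 0, 0, 0, 0, 0, 0]]}}

```text
t: 6.48
ee_pos: [487.8, -13.0, 175.0]
tcp_rot: [[1.0, 0.0, 0.0], [0.0, -1.0, -0.0], [0.0, 0.0, -1.0]]
contact_force: [-0.0, -0.0, -0.3]
grip_width: -0.0
gripper_force: 0.0
```

Run:
```python
from h import *
for i in range(4):
    a=stripe();print(a[:2])
s=sense();print(s["ee_pos"],s["contact_force"])
```

```text
(6.525, [])
(6.575, [])
(6.625, [])
(6.675, [])
[487.73710039 -13.05766762 174.92053564] [ 0.09142154  0.27583447 -0.26257043]
```

{"op": "apply_moves", "data": {"targets": [[0, 0, 0, 0, 0, 0, 0], [0, 0, 0, 0, 0, 0, 0], [0, 0, 0, 0, 0, 0, 0], [0, 0, 0, 0, 0, 0, 0], [0, 0, 0, 0, 0, 0, 0]]}}

```text
t: 7.3
ee_pos: [487.8, -13.0, 174.9]
tcp_rot: [[1.0, -0.0, 0.0], [-0.0, -1.0, 0.0], [0.0, -0.0, -1.0]]
contact_force: [0.3, 0.0, -0.3]
grip_width: 0.7
gripper_force: 0.0
```

```bash
cat > m.py <<'E'
from h import *
L=[]
for i in range(6):
    a=stripe();print(a[:2])
    if len(a[1])==1:L.append((a[0]-.05,a[1][0][0]))
L=np.array(L);t0=L[-1,0];w,th=np.polyfit(L[:,0]-t0,np.unwrap(L[:,1],period=360),1)
th=np.unwrap([0,th],period=360)[1];print(t0,w,th)
need=(th+43.5)%360;k=.223
if -w>k*need: print("arrive",t0-np.log(1+k*need/w)/k,"w then",w+k*need)
else: print("need",need,"stops short; travel",-w/k)
E
python3 m.py
```

```text
(7.35, [(118.6, 39, 98)])
(7.4, [(115.8, 42, 99)])
(7.45, [(112.6, 42, 98)])
(7.5, [(109.7, 41, 99)])
(7.55, [(106.7, 41, 98)])
(7.6, [(103.7, 41, 99)])
7.55 -59.82857142857136 103.70476190476195
arrive 11.117604230194823 w then -27.001909523809445
```

{"op": "apply_moves", "data": {"targets": [[0, 0, 0, 0, 0, 0, 0], [0, 0, 0, 0, 0, 0, 0], [0, 0, 0, 0, 0, 0, 0], [0, 0, 0, 0, 0, 0, 0], [0, 0, 0, 0, 0, 0, 0]]}}

```text
t: 8.22
ee_pos: [487.8, -13.0, 174.9]
tcp_rot: [[1.0, -0.0, 0.0], [-0.0, -1.0, -0.0], [0.0, 0.0, -1.0]]
contact_force: [0.9, -0.4, 0.3]
grip_width: 0.6
gripper_force: 0.0
```

{"op": "apply_moves", "data": {"targets": [[0, 0, 0, 0, 0, 0, 0], [0, 0, 0, 0, 0, 0, 0], [0, 0, 0, 0, 0, 0, 0], [0, 0, 0, 0, 0, 0, 0], [0, 0, 0, 0, 0, 0, 0]]}}

```text
t: 8.85
ee_pos: [487.8, -13.0, 174.9]
tcp_rot: [[1.0, -0.0, 0.0], [-0.0, -1.0, 0.0], [0.0, -0.0, -1.0]]
contact_force: [0.8, 0.1, 1.0]
grip_width: 0.4
gripper_force: 0.0
```

{"op": "apply_moves", "data": {"targets": [[0, 0, 0, 0, 0, 0, 0], [0, 0, 0, 0, 0, 0, 0], [0, 0, 0, 0, 0, 0, 0], [0, 0, 0, 0, 0, 0, 0], [0, 0, 0, 0, 0, 0, 0]]}}

```text
t: 9.48
ee_pos: [487.7, -13.0, 174.9]
tcp_rot: [[1.0, 0.0, 0.0], [0.0, -1.0, -0.0], [0.0, 0.0, -1.0]]
contact_force: [0.1, -0.8, 0.6]
grip_width: 0.5
gripper_force: 0.0
```

```bash
sed -i 's/.223/.237/' m.py; python3 m.py
```

```text
(9.525, [(18.4, 39, 99)])
(9.575, [(16.6, 40, 99)])
(9.625, [(15.0, 41, 99)])
(9.675, [(13.4, 41, 99)])
(9.725, [(11.7, 39, 98)])
(9.775, [(10.3, 40, 99)])
9.725 -32.45714285714282 10.176190476190467
arrive 11.824079954871964 w then -19.73588571428568
```

{"op": "apply_moves", "data": {"targets": [[0, 0, 0, 0, 0, 0, 0], [0, 0, 0, 0, 0, 0, 0], [0, 0, 0, 0, 0, 0, 0], [0, 0, 0, 0, 0, 0, 0], [0, 0, 0, 0, 0, -2, 0]]}}

```text
t: 10.4
ee_pos: [487.9, -13.0, 173.0]
tcp_rot: [[1.0, -0.0, 0.0], [-0.0, -1.0, -0.0], [0.0, 0.0, -1.0]]
contact_force: [-0.4, 1.0, 0.1]
grip_width: 0.6
gripper_force: 0.0
```

{"op": "apply_moves", "data": {"targets": [[0, 0, 0, 0, 0, 0, 0], [0, 0, 0, 0, 0, 0, 0], [0, 0, 0, 0, 0, 0, 0], [0, 0, 0, 0, 0, 0, 0], [0, 0, 0, 0, 0, 0, 0]]}}

```text
t: 11.02
ee_pos: [487.8, -13.0, 173.0]
tcp_rot: [[1.0, -0.0, 0.0], [-0.0, -1.0, -0.0], [0.0, 0.0, -1.0]]
contact_force: [0.2, 0.5, -1.0]
grip_width: 0.4
gripper_force: 0.0
```

```bash
python3 m.py
```

```text
(11.075, [(-23.2, 38, 99)])
(11.125, [(-24.2, 39, 98)])
(11.175, [(-25.5, 42, 98)])
(11.225, [(-26.1, 39, 98)])
(11.275, [(-27.4, 38, 98)])
(11.325, [(-28.2, 38, 98)])
11.274999999999999 -20.114285714285717 -28.280952380952368
arrive 12.108853418902362 w then -16.507371428571428
```

{"op": "apply_moves", "data": {"targets": [[0, 0, 0, 0, 0, 0, 0], [0, 0, 0, 0, 0, 0, 0], [0, 0, 0, 0, 0, 0, 0], [0, 0, 0, 0, 0, 0, 0], [0, 0, 0, 0, 0, 0, 0]]}}

```text
t: 11.95
ee_pos: [487.8, -13.0, 172.9]
tcp_rot: [[1.0, 0.0, 0.0], [0.0, -1.0, -0.0], [0.0, 0.0, -1.0]]
contact_force: [-1.2, -1.1, -0.2]
grip_width: 0.5
gripper_force: 0.0
```

{"op": "apply_moves", "data": {"targets": [[0, 0, 0, 0, 0, -3.5, 0], [0, 0, 0, 0, 0, 0, 0], [0, 0, 0, 0, 0, 0, 0], [0, 0, 0, 0, 0, 0, 0], [0, 0, 0, 0, 0, 0, 0]]}}

```text
t: 12.58
ee_pos: [488.0, -13.0, 169.8]
tcp_rot: [[1.0, -0.0, 0.001], [-0.0, -1.0, -0.0], [0.001, 0.0, -1.0]]
contact_force: [-1.4, -0.2, 6.0]
grip_width: 0.2
gripper_force: 2.8
```

```bash
python3 m.py; cat >> h.py <<'E'
E
python3 -c "
from h import *
p,D=grab_frame('top');cv2.imwrite('pics/b1.png',cv2.resize(p[90:270,190:430],(800,600)))
print(sense()['contact_force'])"
```

```text
(12.625, [(-41.4, 25, 93)])
(12.675, [(-41.3, 26, 92)])
(12.725, [(-41.4, 26, 93)])
(12.775, [(-41.3, 27, 92)])
(12.825, [(-41.4, 26, 93)])
(12.875, [(-41.4, 27, 92)])
12.825 -0.11428571428575317 -41.38095238095239
need 2.1190476190476133 stops short; travel 0.4822182037373552
[-1.10920031  0.06325071  5.2428335 ]
```

View pics/b1.png

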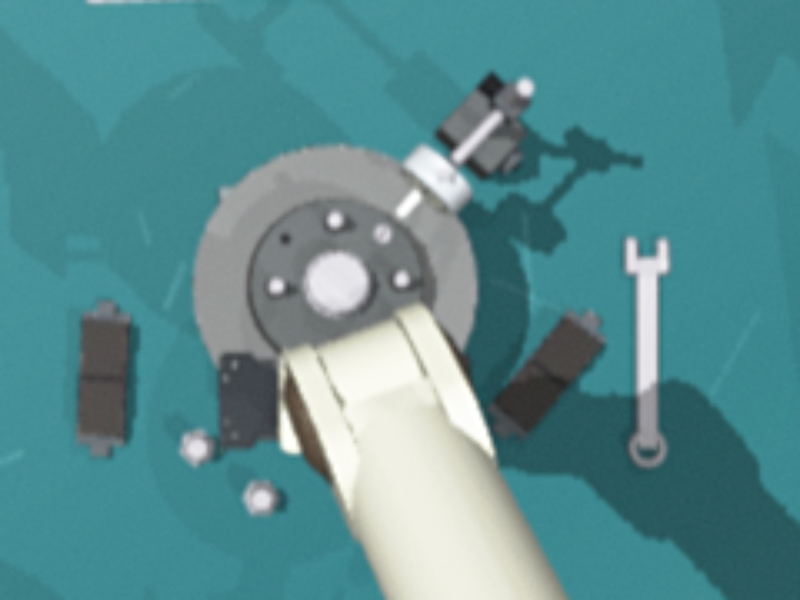

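The disc is at rest with the stripe just in front of the dial (crop pixel 408,205). It is about 2° short, so I'll nudge it with the fingertip still down, let it settle, then lift.

{"op": "apply_moves", "data": {"targets": [[0, 0, 0, 0, 1.5, 0, 0], [0, 0, 0, 0, 1.5, 0, 0], [0, 0, 0, 0, 0, 0, 0], [0, 0, 0, 0, 0, 0, 0], [0, 0, 0, 0, 0, 0, 0]]}}

```text
t: 13.55
ee_pos: [488.2, -10.0, 169.8]
tcp_rot: [[1.0, 0.0, 0.001], [0.0, -1.0, -0.0], [0.001, 0.0, -1.0]]
contact_force: [-1.3, 0.7, 4.9]
grip_width: 0.4
gripper_force: 2.9
```

```bash
python3 m.py;python3 -c "
from h import *
print(sense()['contact_force'],sense()['ee_pos'])"
```

```text
(13.6, [(-42.8, 28, 92)])
(13.65, [(-42.9, 29, 93)])
(13.7, [(-42.7, 28, 93)])
(13.75, [(-42.7, 28, 93)])
(13.8, [(-42.8, 30, 92)])
(13.85, [(-42.6, 27, 93)])
13.799999999999999 0.7428571428570669 -42.65714285714289
need 0.8428571428571132 stops short; travel -3.134418324291422
[-1.06872695  0.08413495  4.48293699] [488.12513734 -10.0054265  169.80618331]
```

Good. Now I'll lift straight up and retreat.

{"op": "apply_moves", "data": {"targets": [[0, 0, 0, 0, 0, 5, 0], [0, 0, 0, 0, 0, 25, 0], [0, 0, 0, 0, 0, 30, 0], [0, 0, 0, -15, 0, 40, 0], [0, 0, 0, -15, 0, 20, 0]]}}

```text
t: 14.48
ee_pos: [458.1, -9.7, 291.2]
tcp_rot: [[1.0, 0.0, 0.002], [0.0, -1.0, -0.0], [0.002, 0.0, -1.0]]
contact_force: [-0.1, -0.0, -0.8]
grip_width: 0.0
gripper_force: 0.0
```

{"op": "apply_moves", "data": {"targets": [[0, 0, 0, 0, 0, 0, 0], [0, 0, 0, 0, 0, 0, 0], [0, 0, 0, 0, 0, 0, 0], [0, 0, 0, 0, 0, 0, 0], [0, 0, 0, 0, 0, 0, 0]]}}

```text
t: 15.1
ee_pos: [457.7, -9.9, 289.0]
tcp_rot: [[1.0, 0.0, -0.001], [0.0, -1.0, 0.001], [-0.001, -0.001, -1.0]]
contact_force: [-0.4, -0.1, -0.4]
grip_width: 0.8
gripper_force: 0.0
```

```bash
python3 m.py; python3 -c "
from h import *
p,D=grab_frame('top');cv2.imwrite('pics/e1.png',cv2.resize(p[120:210,250:370],(800,600)))"
```

```text
(15.15, [(-43.2, 22, 93)])
(15.2, [(-43.2, 22, 93)])
(15.25, [(-43.1, 23, 93)])
(15.3, [(-43.2, 23, 93)])
(15.35, [(-43.2, 22, 93)])
(15.4, [(-43.2, 23, 93)])
15.35 -0.05714285714272719 -43.19047619047618
need 0.3095238095238173 stops short; travel 0.24110910186804724
```

View pics/e1.png

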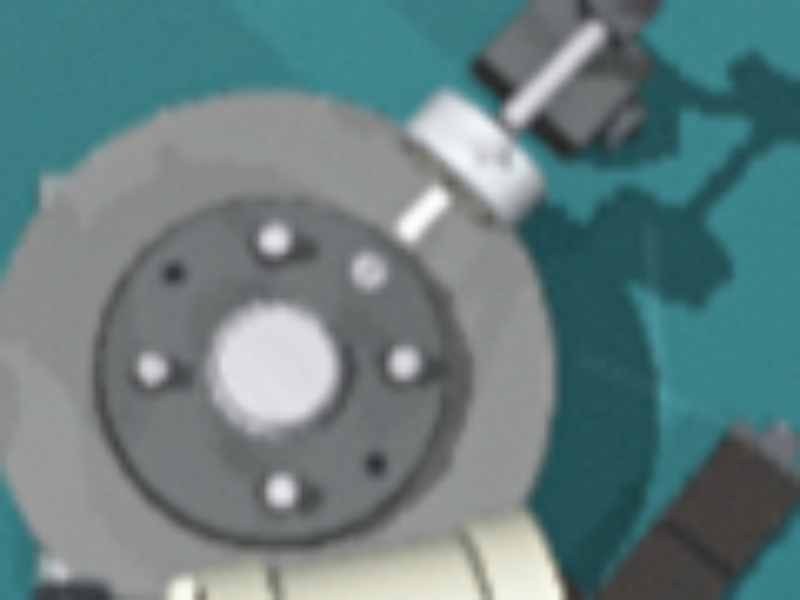

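The stripe lies under the dial (crop pixel 425,215). The measured angle is -43.2° against the gauge's -43.5°, the disc is at rest and the hand is clear.

```bash
python3 -c "
from workcell import order
print(order.finish_job())"
```

```text
the job is handed in; nothing more can be done
None
```

I flicked the disc, let it run free for about 8 s, then braked and nudged it with a fingertip; it rests with the chalk stripe within about 1 mm of the plunger tip as measured from the camera, the hand is clear, and the job is handed in (no verdict was returned).

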